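# Lay the tall carving blank down against the board's stop

### The job

On the carving board two bandsawn wooden blanks stand on end. Push the taller one over so that it falls flat towards the board's stop strip, then push it along the board until its head end rests square against the stop, ready for carving. Do not pick it up at any time, and leave the shorter blank standing and everything else on the bench where it is.

Things in the scene. Friction and masses are not known exactly. Their poses are not given: they have to be found in the camera images.
- board: plywood carving board, fixed to the bench, 300 mm along its x, 440 mm along its y, 15 mm thick; origin at the centre of its underside, z up. Near its +y end (the robot's left) the stop, a wooden strip 22 mm wide and 20 mm high, runs the full 300 mm along the board's x; the face that the blank must meet lies at board y = +180 mm and faces board -y. The board's top is 15 mm above the bench.
- stop (a point): middle of the stop strip's contact face, 10 mm above the board's top; same axes as the board
- blank: the taller blank, loose pale wood, about 0.2 kg, a flat silhouette 160 mm tall (z), 45 mm thick (y); width along x: foot 66 mm, body 60 (to 95 mm up), neck 40 (to 112), head 56 (flat top at 160). Origin: centre of the foot's underside; centre of mass 78 mm up. Starts standing, +y side facing the stop within 0.12 rad; laid down, its y points down and z to the stop
- blank_head (a point): centre of the flat top end of the taller blank's head, 160 mm from its foot
- blank_edge (a point): middle of the taller blank's foot edge on its +y side (the edge nearest the stop, about which it tips); it stays down on the board throughout
- short: the shorter blank, same wood and stock, 102 mm tall, 62 mm wide along its x, 45 mm thick along its y, standing on the board beside the taller one, about 120 mm away across (along the board's x), on either side; origin at the centre of its foot's underside; must stay standing
- knife: carving knife lying on the board's far (+x) strip along the board's y, handle 115 x 22 x 18 mm, blade to +y, 170 mm in all; origin under the handle's centre; leave alone
- mallet: round wooden carver's mallet standing on its head at the right of the bench, 84 mm across, 225 mm tall; origin at underside; leave alone
- glue: white glue bottle, 56 mm across, 150 mm tall, at the right; origin at underside; leave alone
- sander: cork sanding block 65 x 110 x 35 mm at the left of the board; origin at underside; leave alone
- chisel: chisel lying on the bench at the left, 230 mm long, wooden handle 26 mm wide; origin under it near its middle; leave alone
- tape: roll of paper tape lying flat, 90 mm across, 25 mm high, at the right; origin at underside; leave alone
There are look-alikes about, which are no part of the job. What is shaped like the short but green is not meant.

How it is judged:
By the outcome, as a careful person would: the job done as asked, in the order asked, and still so for the second after the job is handed in, with the robot touching nothing.
It also fails if it takes over 43 s, if anything falls off the work surface, if the arm or the gripper's body presses on something with over 40 N, if the wrist force passes 120 N, or if a joint passes its speed limit or range.

### The arm

A 7-joint arm with a two-finger parallel gripper is mounted at the origin on the work surface. World frame = base frame: x ahead of the robot, y to its left, z up, the work surface at z = 0. Lengths are in m, angles in rad, forces in N, time in s.
With the tool pointing down it reaches from about 0.4 to 0.85 m from the base axis. Payload 4.5 kg.
Tool frame: the origin (TCP) lies between the finger pads; the fingertips stand robot.tip_extent ahead of it and the grasp point (between the pads) lies 2 mm behind it (robot.tip_extent is the distance from the TCP to the fingertips, in m); z points along the fingers, y is the line along which they close (so a half turn about z gives the same grasp; the last joint's range is limited). The gripper opens to 88 mm and grips with 3 to 60 N. Pads are 18 mm wide; open, the fingers measure 123 mm over their backs; the gripper's body (75 mm by 187 mm) begins 45 mm behind the grasp point.
Start: joints at [1.146, 0.689, -0.195, 1.565, 0.157, 0.902, -0.215], TCP at [0.277, -0.56, 0.256] pointing down, gripper open.
Joint ranges: [-3.01, 3.01], [-0.46, 2.08], [-1.47, 1.51], [0.13, 2.56], [-1, 4.14], [0.04, 2.09], [-2.66, 2.66]. Speed limits (rad/s): [2.57, 2.57, 3.14, 3.14, 3.14, 3.14, 3.14].

### API

Orientations are given as a rotation vector (axis times angle).
In Python, from station import status, camera, finish_job, robot gives the robot as it stands.
- The arm moves only by the tool arm_command, never from a script. Its argument "increments" is a list of rows, each an object of numbers: "claw": the finger opening in m, from 0 to 0.0881; "dx", "dy", "dz": the shift along the tool's x, y, z in m; "wx", "wy", "wz": the turn, a rotation vector about the tool's x, y, z in rad. A call has exactly 5 rows; each row shifts and turns the commanded pose from where the row before left it, along the tool's axes as they then stand; what a row does not reach is not made up. A row lasts 1/10 s, in which the tool goes at most 50 mm and 8.59 degrees, less where a joint would pass 70% of its speed; a pose out of reach is approached as far as the arm can. A call with a gripper value outside its range is refused whole. The fingers move at their own pace and stop on an object; "grip_force" is the grip in N (left out, the last holds). Time passes only in rows, so rows that do not move let the fingers close, or fill a call up. It gives the time, the measured TCP pose, the force, the opening and the grip force at its end, in the units of the state.
- status.sense(): the state, without advancing time (a new reading comes with each control period).
- camera(name): name is "scene" or "top"; returns a dict with "frame" (480x640x3 uint8, blue, green, red), "range_z" (480x640 float32, m along the optical axis (not along the pixel's ray), 0 where there is no reading), "vertical_fov" (degrees; the focal length in pixels is half the picture's height over the tangent of half this angle, whatever the lens; pixels are square), "cx", "cy" (the principal point, pixels), "rvec" (rotation vector, rad) and "tvec" (3), from world to camera coordinates, as OpenCV has them. Camera axes: x right, y down, z forward; pixel columns grow to the right and rows downward; lengths in m; the calibration is good to about 2 mm. A picture is of the moment at which its call begins.
- finish_job(): hands the job in; it is judged then, once.
The state is a dict: "clock": time; "joint_pos": joint angles; "joint_velocities": joint speeds; "effort": joint torques, N m; "eef_pos": TCP position; "tool_rot": TCP orientation; "contact_force": force on the tool from outside, world axes, zero at the start; "torque": the same for the moment, N m; "finger_gap": opening from 0.0 (shut) to 1.0 (fully open); "gripper_force": force on a finger pad.
Only numpy, scipy, OpenCV 4.12 (cv2) and the standard library are available. Lean on these libraries where they do the work, as an engineer would, in place of code of your own. Each camera call takes 0.05 s, during which the arm holds its last target. There are 200 camera calls.

## Working session

There is one attempt and no reset: what is moved stays moved. The work goes in short steps, Python scripts to look and compute and a tool call to move; the robot and the scene stay as the last step left them, time stands still between calls to the robot, and variables do not carry over. Pictures are saved under pics/ and viewed, at most 10 in all, crops included, and the job is handed in when it is done.

Besides the shell and the picture viewer there is one more tool, called after "Emit:" by a JSON object that holds its "api" and its "payload", one argument or row to a line. arm_command: Moves the arm, as the interface text tells. Its arguments: {"type":"object","properties":{"increments":{"type":"array"},"grip_force":{"type":"number"}},"required":["increments"]}

```bash
mkdir -p pics; cat > h.py <<'E'
import numpy as np, cv2
from station import status, camera, finish_job, robot
from scipy.spatial.transform import Rotation as R
def snap(n,fn=None):
    c=camera(n)
    if fn: cv2.imwrite('pics/'+fn,c['frame'])
    f=240/np.tan(np.radians(c['vertical_fov'])/2)
    z=c['range_z']; v,u=np.mgrid[0:480,0:640]
    P=np.stack([(u-c['cx'])/f*z,(v-c['cy'])/f*z,z],-1)
    M=R.from_rotvec(np.ravel(c['rvec'])).as_matrix()
    W=(P-np.ravel(c['tvec']))@M
    W[z==0]=np.nan
    return c,W
E
python3 - <<'E'
from h import *
c,W=snap('top','t1.png'); np.save('t1.npy',W)
c2,W2=snap('scene','s1.png'); np.save('s1.npy',W2)
print(robot.tip_extent, status.sense())
for k in('rvec','tvec'):print(c[k],c2[k])
E
```

```text
0.017 {'clock': 0.1, 'joint_pos': array([ 1.1457971 ,  0.68990048, -0.19450612,  1.56622232,  0.15730363,
        0.90250746, -0.21509495]), 'joint_velocities': array([ 1.19371394e-03, -1.14352067e-03,  9.38976256e-06, -1.86736374e-03,
        1.64085505e-03, -5.75339574e-04,  1.30854808e-03]), 'effort': array([-4.08548454e-03, -5.28505218e+01, -1.27177019e+00, -1.53837669e+01,
       -5.25458856e-02,  1.95720015e-03,  8.42053714e-05]), 'eef_pos': array([ 0.27651313, -0.55990863,  0.25499435]), 'tool_rot': array([-3.05773940e+00, -7.14127104e-01,  7.88538051e-04]), 'contact_force': array([0.35003086, 0.27326147, 0.68630175]), 'torque': array([-0.03327387, -0.00967179, -0.06183906]), 'gripper_force': 0.0, 'finger_gap': 0.9983858416155389}
[ 2.12858605 -2.08596893  0.23236188] [ 1.6548336   1.70070507 -0.86781267]
[-0.01335021  0.59795529  1.80241734] [ 0.00374018 -0.2647732   1.83279827]
```

View pics/t1.png

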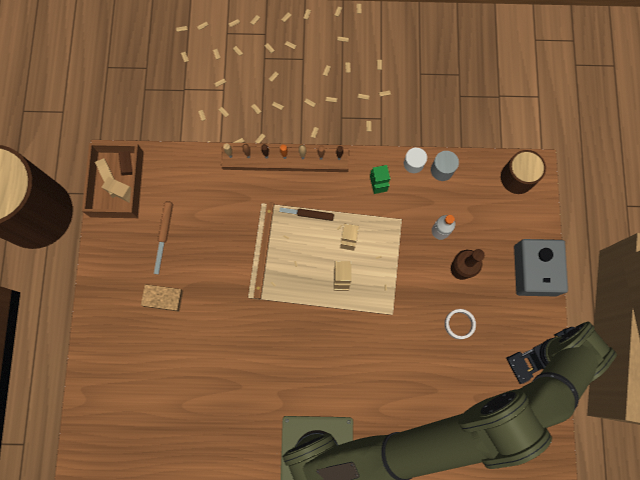

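View pics/s1.png

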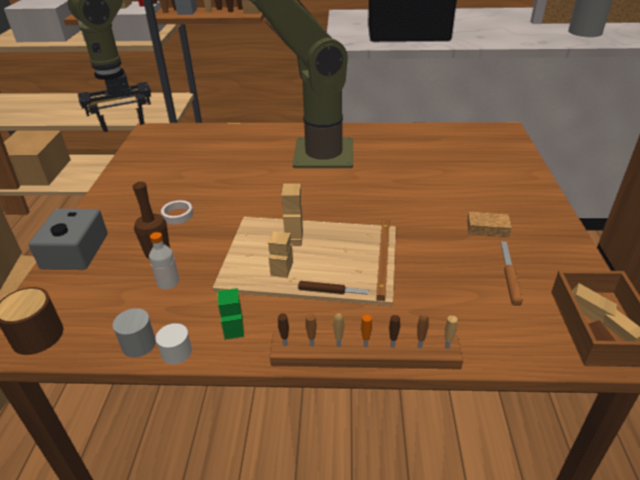

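The top view shows the board with the stop strip at about (264,250). The pale candidates are at (343,275) and (348,236), with a green look-alike at (380,180). The blank at (343,275) is nearer the robot and should be the taller one, which I'll check by height. The one at (348,236) is the short.

```bash
python3 - <<'E'
from h import *
W=np.load('t1.npy');f=cv2.imread('pics/t1.png')
def rect(m,n):
    pts=W[m][:,:2].astype(np.float32); 
    r=cv2.minAreaRect(pts); print(n,len(pts),'mean',pts.mean(0).round(4),'z',np.median(W[m][:,2]).round(4),'rect',np.round(r[0],4),np.round(r[1],4),round(r[2],2)); print(cv2.boxPoints(r).round(3).tolist())
X,Y,Z=W[...,0],W[...,1],W[...,2]
v,u=np.mgrid[0:480,0:640]
roi=(u>240)&(u<405)&(v>200)&(v<318)
rect(roi&(Z>.165)&(Z<.19),'tall top')
rect(roi&(Z>.108)&(Z<.124)&(v<252),'short top')
rect(roi&(Z>.03)&(Z<.04)&(u<280),'stop')
rect(roi&(Z>.01)&(Z<.04),'board')
W=np.load('s1.npy');X,Y,Z=W[...,0],W[...,1],W[...,2]
roi=(u>270)&(u<305)&(v>175)&(v<285)
rect(roi&(Z>.165)&(Z<.19),'tall top s')
rect(roi&(Z>.108)&(Z<.124)&(v>225),'short top s')
rect(roi&(Z>.04)&(Z<.17)&(v<228),'tall body s')
roi=(u>370)&(u<400)&(v>218)&(v<303)
rect(roi&(Z>.031)&(Z<.04),'stop s')
cv2.imwrite('pics/c1.png',cv2.resize(f[195:325,235:415],None,fx=4,fy=4,interpolation=cv2.INTER_CUBIC))
E
```

```text
tall top 319 mean [ 0.5033 -0.0624] z 0.1739 rect [ 0.5033 -0.0615] [0.0572 0.0445] 0.4
[[0.4749999940395355, -0.039000000804662704], [0.4749999940395355, -0.08399999886751175], [0.5320000052452087, -0.08399999886751175], [0.5320000052452087, -0.039000000804662704]]
short top 225 mean [ 0.6295 -0.083 ] z 0.1154 rect [ 0.6298 -0.0831] [0.0448 0.0477] 81.24
[[0.6029999852180481, -0.10199999809265137], [0.6499999761581421, -0.10899999737739563], [0.6570000052452087, -0.06499999761581421], [0.6100000143051147, -0.05700000002980232]]
stop 497 mean [0.5822 0.1758] z 0.0348 rect [0.5895 0.1613] [0.0522 0.2984] 84.85
[[0.4390000104904175, 0.14900000393390656], [0.7360000014305115, 0.12200000137090683], [0.7400000095367432, 0.17399999499320984], [0.4429999887943268, 0.20100000500679016]]
board 10657 mean [ 0.5691 -0.0076] z 0.0159 rect [ 0.571  -0.0014] [0.3629 0.5018] 1.19
[[0.3840000033378601, 0.2460000067949295], [0.39500001072883606, -0.25600001215934753], [0.7580000162124634, -0.24799999594688416], [0.746999979019165, 0.2529999911785126]]
tall top s 249 mean [ 0.5115 -0.0643] z 0.1719 re
[... 317 characters left out ...]
6050000190734863, -0.10400000214576721], [0.6549999713897705, -0.11100000143051147], [0.6610000133514404, -0.06599999964237213], [0.6110000014305115, -0.05900000035762787]]
tall body s 640 mean [ 0.529  -0.0616] z 0.1164 rect [ 0.5079 -0.0637] [0.0451 0.0656] 88.58
[[0.4749999940395355, -0.08500000089406967], [0.5400000214576721, -0.08699999749660492], [0.5410000085830688, -0.041999999433755875], [0.47600001096725464, -0.03999999910593033]]
stop s 526 mean [0.6101 0.1716] z 0.033 rect [0.5947 0.1729] [0.0219 0.3005] 84.53
[[0.4440000057220459, 0.17599999904632568], [0.7429999709129333, 0.14800000190734863], [0.7450000047683716, 0.17000000178813934], [0.44600000977516174, 0.1979999989271164]]
```

View pics/c1.png

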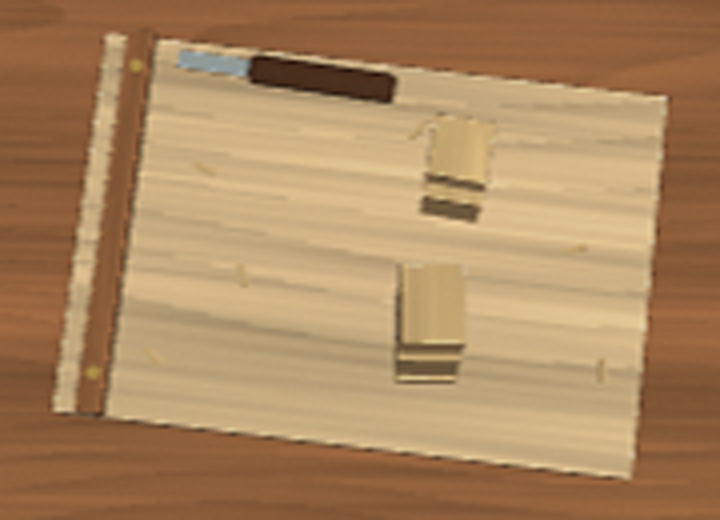

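In the crop the near blank (405–465, 265–380) has its top at z = 0.174, so it is the taller one. The far blank (425–490, 118–218) has its top at 0.115, so it is the short. Both are pale wood, and the green one is off the board.

Measured positions:
- **Tall blank:** centre about (0.506, -0.063), yaw about 0.
- **Board:** yaw about -0.093 rad, with the stop face at y ≈ 0.170 for x = 0.505.

I'm starting to move now.

Emit:
{"api": "arm_command", "payload": {
  "increments": [
    {"dx":0.039,"dy":-0.0276,"claw":0.02},
    {"dx":0.039,"dy":-0.0276,"claw":0.02},
    {"dx":0.039,"dy":-0.0276,"claw":0.02},
    {"dx":0.039,"dy":-0.0276,"claw":0.02},
    {"dx":0.039,"dy":-0.0276,"claw":0.02}
  ]
}}

```text
schema error: expected keys claw, dx, dy, dz, wx, wy, wz
```

Emit:
{"api": "arm_command", "payload": {
  "increments": [
    {"dx":0.039,"dy":-0.0276,"claw":0.02},
    {"dx":0.039,"dy":-0.0276,"claw":0.02},
    {"dx":0.039,"dy":-0.0276,"claw":0.02},
    {"dx":0.03,"dy":-0.0212,"claw":0.02},
    {"claw":0.02}
  ]
}}

```text
schema error: expected keys claw, dx, dy, dz, wx, wy, wz
```

Emit:
{"api": "arm_command", "payload": {
  "increments": [
    {"wz":-0.139},
    {"wz":-0.139},
    {"wz":-0.139},
    {"wz":-0.139},
    {"wz":-0.139}
  ]
}}

```text
schema error: expected keys claw, dx, dy, dz, wx, wy, wz
```

Emit:
{"api": "arm_command", "payload": {
  "increments": [
    {"wz":-0.139},
    {"wz":-0.139},
    {"wz":-0.139},
    {},
    {}
  ]
}}

```text
schema error: expected keys claw, dx, dy, dz, wx, wy, wz
```

All seven keys are required in each row.

Emit:
{"api": "arm_command", "payload": {
  "increments": [
    {"claw":0.02,"dx":0.039,"dy":-0.0276,"dz":0,"wx":0,"wy":0,"wz":0},
    {"claw":0.02,"dx":0.039,"dy":-0.0276,"dz":0,"wx":0,"wy":0,"wz":0},
    {"claw":0.02,"dx":0.039,"dy":-0.0276,"dz":0,"wx":0,"wy":0,"wz":0},
    {"claw":0.02,"dx":0.039,"dy":-0.0276,"dz":0,"wx":0,"wy":0,"wz":0},
    {"claw":0.02,"dx":0.039,"dy":-0.0276,"dz":0,"wx":0,"wy":0,"wz":0}
  ]
}}

```text
clock: 0.6
eef_pos: [0.391, -0.3485, 0.2555]
tool_rot: [-3.059, -0.714, 0.0]
contact_force: [1.6, 0.1, 0.1]
finger_gap: 0.57
gripper_force: 0.0
```

Emit:
{"api": "arm_command", "payload": {
  "increments": [
    {"claw":0.02,"dx":0.039,"dy":-0.0276,"dz":0,"wx":0,"wy":0,"wz":0},
    {"claw":0.02,"dx":0.039,"dy":-0.0276,"dz":0,"wx":0,"wy":0,"wz":0},
    {"claw":0.02,"dx":0.039,"dy":-0.0276,"dz":0,"wx":0,"wy":0,"wz":0},
    {"claw":0.02,"dx":0.03,"dy":-0.0212,"dz":0,"wx":0,"wy":0,"wz":0},
    {"claw":0.02,"dx":0,"dy":0,"dz":0,"wx":0,"wy":0,"wz":0}
  ]
}}

```text
clock: 1.1
eef_pos: [0.4793, -0.1854, 0.2557]
tool_rot: [-3.052, -0.73, -0.005]
contact_force: [-0.2, 0.4, 0.7]
finger_gap: 0.226
gripper_force: 0.0
```

Emit:
{"api": "arm_command", "payload": {
  "increments": [
    {"claw":0.02,"dx":0,"dy":0,"dz":0,"wx":0,"wy":0,"wz":-0.139},
    {"claw":0.02,"dx":0,"dy":0,"dz":0,"wx":0,"wy":0,"wz":-0.139},
    {"claw":0.02,"dx":0,"dy":0,"dz":0,"wx":0,"wy":0,"wz":-0.139},
    {"claw":0.02,"dx":0,"dy":0,"dz":0,"wx":0,"wy":0,"wz":-0.139},
    {"claw":0.02,"dx":0,"dy":0,"dz":0,"wx":0,"wy":0,"wz":-0.139}
  ]
}}

```text
clock: 1.6
eef_pos: [0.4755, -0.193, 0.2554]
tool_rot: [-2.629, -1.719, 0.002]
contact_force: [-0.1, -0.1, 0.0]
finger_gap: 0.228
gripper_force: 0.0
```

Emit:
{"api": "arm_command", "payload": {
  "increments": [
    {"claw":0.02,"dx":0,"dy":0,"dz":0,"wx":0,"wy":0,"wz":-0.139},
    {"claw":0.02,"dx":0,"dy":0,"dz":0,"wx":0,"wy":0,"wz":-0.139},
    {"claw":0.02,"dx":0,"dy":0,"dz":0,"wx":0,"wy":0,"wz":-0.139},
    {"claw":0.02,"dx":0,"dy":0,"dz":0,"wx":0,"wy":0,"wz":0},
    {"claw":0.02,"dx":0,"dy":0,"dz":0,"wx":0,"wy":0,"wz":0}
  ]
}}

```text
clock: 2.1
eef_pos: [0.4758, -0.1927, 0.2555]
tool_rot: [-2.226, -2.216, 0.001]
contact_force: [0.3, 0.5, -0.1]
finger_gap: 0.232
gripper_force: 0.0
```

Emit:
{"api": "arm_command", "payload": {
  "increments": [
    {"claw":0.02,"dx":0.02,"dy":0.015,"dz":0.025,"wx":0,"wy":0,"wz":0},
    {"claw":0.02,"dx":0.02,"dy":0.015,"dz":0.025,"wx":0,"wy":0,"wz":0},
    {"claw":0.02,"dx":0.01,"dy":0,"dz":0.025,"wx":0,"wy":0,"wz":0},
    {"claw":0.02,"dx":0.01,"dy":0,"dz":0.025,"wx":0,"wy":0,"wz":0},
    {"claw":0.02,"dx":0,"dy":0,"dz":0,"wx":0,"wy":0,"wz":0}
  ]
}}

```text
clock: 2.6
eef_pos: [0.5045, -0.1303, 0.1534]
tool_rot: [-2.217, -2.219, 0.005]
contact_force: [0.0, 0.4, -0.4]
finger_gap: 0.229
gripper_force: 0.0
```

Emit:
{"api": "arm_command", "payload": {
  "increments": [
    {"claw":0.02,"dx":0.008,"dy":0,"dz":0,"wx":0,"wy":0,"wz":0},
    {"claw":0.02,"dx":0.008,"dy":0,"dz":0,"wx":0,"wy":0,"wz":0},
    {"claw":0.02,"dx":0.008,"dy":0,"dz":0,"wx":0,"wy":0,"wz":0},
    {"claw":0.02,"dx":0.008,"dy":0,"dz":0,"wx":0,"wy":0,"wz":0},
    {"claw":0.02,"dx":0.008,"dy":0,"dz":0,"wx":0,"wy":0,"wz":0}
  ]
}}

```text
clock: 3.1
eef_pos: [0.5066, -0.0914, 0.1563]
tool_rot: [2.221, 2.22, 0.001]
contact_force: [-1.3, 0.5, 0.4]
finger_gap: 0.225
gripper_force: 0.2
```

Emit:
{"api": "arm_command", "payload": {
  "increments": [
    {"claw":0.02,"dx":0.006,"dy":0,"dz":0,"wx":0,"wy":0,"wz":0},
    {"claw":0.02,"dx":0.006,"dy":0,"dz":0,"wx":0,"wy":0,"wz":0},
    {"claw":0.02,"dx":0.006,"dy":0,"dz":0,"wx":0,"wy":0,"wz":0},
    {"claw":0.02,"dx":0.006,"dy":0,"dz":0,"wx":0,"wy":0,"wz":0},
    {"claw":0.02,"dx":0.006,"dy":0,"dz":0,"wx":0,"wy":0,"wz":0}
  ]
}}

```text
clock: 3.6
eef_pos: [0.5062, -0.0615, 0.1556]
tool_rot: [-2.222, -2.221, 0.0]
contact_force: [0.4, -0.4, 0.7]
finger_gap: 0.225
gripper_force: 0.0
```

```bash
python3 - <<'E'
from h import *
c,W=snap('scene','s2.png'); cv2.imwrite('pics/s2c.png',cv2.resize(c['frame'][100:320,180:430],None,fx=2.5,fy=2.5))
E
```

```text
(no output)
```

View pics/s2c.png

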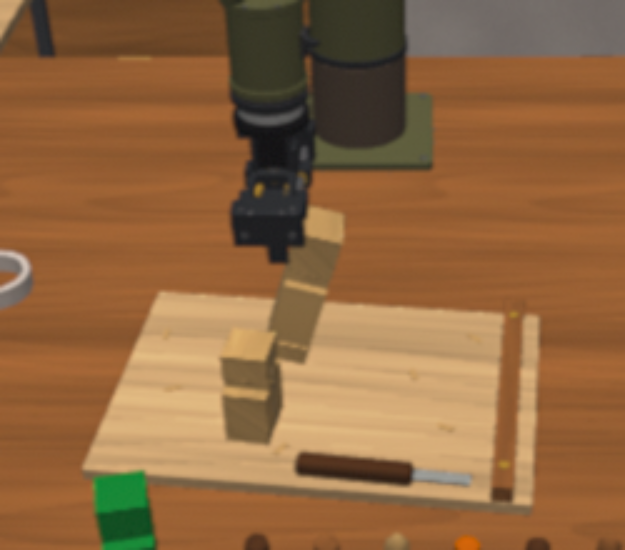

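The tall blank (crop 280–340, 210–360) is tilting towards the stop about its foot edge. The short at (250,385) is still standing. I'll keep pushing.

Emit:
{"api": "arm_command", "payload": {
  "increments": [
    {"claw":0.02,"dx":0.006,"dy":0,"dz":0,"wx":0,"wy":0,"wz":0},
    {"claw":0.02,"dx":0.006,"dy":0,"dz":0,"wx":0,"wy":0,"wz":0},
    {"claw":0.02,"dx":0.005,"dy":0,"dz":0,"wx":0,"wy":0,"wz":0},
    {"claw":0.02,"dx":0,"dy":0,"dz":0,"wx":0,"wy":0,"wz":0},
    {"claw":0.02,"dx":0,"dy":0,"dz":0,"wx":0,"wy":0,"wz":0}
  ]
}}

```text
clock: 4.15
eef_pos: [0.5063, -0.0449, 0.1557]
tool_rot: [2.221, 2.222, -0.0]
contact_force: [-0.2, -1.0, 0.0]
finger_gap: 0.23
gripper_force: 0.0
```

Emit:
{"api": "arm_command", "payload": {
  "increments": [
    {"claw":0.02,"dx":-0.02,"dy":0,"dz":0,"wx":0,"wy":0,"wz":0},
    {"claw":0.02,"dx":-0.02,"dy":0,"dz":0,"wx":0,"wy":0,"wz":0},
    {"claw":0.02,"dx":-0.03,"dy":0,"dz":0,"wx":0,"wy":0,"wz":0},
    {"claw":0.02,"dx":-0.03,"dy":0,"dz":0,"wx":0,"wy":0,"wz":0},
    {"claw":0.02,"dx":0,"dy":0,"dz":0,"wx":0,"wy":0,"wz":0}
  ]
}}

```text
clock: 4.65
eef_pos: [0.5053, -0.151, 0.1553]
tool_rot: [2.229, 2.211, -0.006]
contact_force: [0.3, -0.3, 0.1]
finger_gap: 0.224
gripper_force: 0.0
```

```bash
cat > m.py <<'E'
from h import *
import sys
def rect(W,m,n):
    p=W[m][:,:2].astype(np.float32)
    if len(p)<9: print(n,len(p));return
    r=cv2.minAreaRect(p); print(n,len(p),np.median(W[m][:,2]).round(4),np.round(r[0],4),np.round(r[1],4),round(r[2],2),cv2.boxPoints(r).round(4).tolist())
for cam in('scene','top'):
    c,W=snap(cam,sys.argv[1]+cam+'.png'); X,Y,Z=W[...,0],W[...,1],W[...,2]
    m=(X>.4)&(X<.6)&(Y>-.13)&(Y<.19)&(Z>.05)&(Z<.066)
    n,l,s,_=cv2.connectedComponentsWithStats(m.astype(np.uint8)); k=1+s[1:,4].argmax(); 
    rect(W,l==k,cam+' blank top')
    rect(W,(X>.59)&(X<.68)&(Y>-.13)&(Y<-.03)&(Z>.108)&(Z<.122),cam+' short top')
    rect(W,(X>.42)&(X<.76)&(Y>.13)&(Y<.22)&(Z>.03)&(Z<.04),cam+' stop')
    if cam=='scene': cv2.imwrite('pics/'+sys.argv[1]+'c.png',cv2.resize(c['frame'][100:320,180:430],None,fx=2.5,fy=2.5))
E
python3 m.py a
```

```text
scene blank top 893 0.0571 [0.5096 0.0422] [0.1582 0.0694] 89.4 [[0.4740999937057495, -0.0364999994635582], [0.5435000061988831, -0.03720000013709068], [0.5450999736785889, 0.12099999934434891], [0.4756999909877777, 0.1216999962925911]]
scene short top 256 0.1145 [ 0.6332 -0.0852] [0.0455 0.0492] 80.96 [[0.6053000092506409, -0.10379999876022339], [0.6539000272750854, -0.11159999668598175], [0.6610000133514404, -0.066600002348423], [0.6123999953269958, -0.05889999866485596]]
scene stop 620 0.0327 [0.5942 0.1729] [0.0219 0.3051] 84.56 [[0.44119998812675476, 0.17649999260902405], [0.7450000047683716, 0.147599995136261], [0.7470999956130981, 0.16940000653266907], [0.4433000087738037, 0.19830000400543213]]
top blank top 948 0.0589 [0.502  0.0462] [0.064  0.1587] 0.5 [[0.4693000018596649, 0.12530000507831573], [0.4706999957561493, -0.033399999141693115], [0.5346999764442444, -0.03280000016093254], [0.53329998254776, 0.1257999986410141]]
top short top 216 0.1155 [ 0.6289 -0.083 ] [0.0451 0.0479] 80.04 [[0.6014000177383423, -0.10109999775886536], [0.6485999822616577, -0.10939999669790268], [0.6564000248908997, -0.06499999761581421], [0.6092000007629395, -0.056699998676776886]]
top stop 499 0.035 [0.5887 0.1565] [0.0608 0.3022] 84.35 [[0.43540000915527344, 0.1412000060081482], [0.7360000014305115, 0.11140000075101852], [0.7419999837875366, 0.17190000414848328], [0.44130000472068787, 0.20160000026226044]]
```

View pics/ac.png

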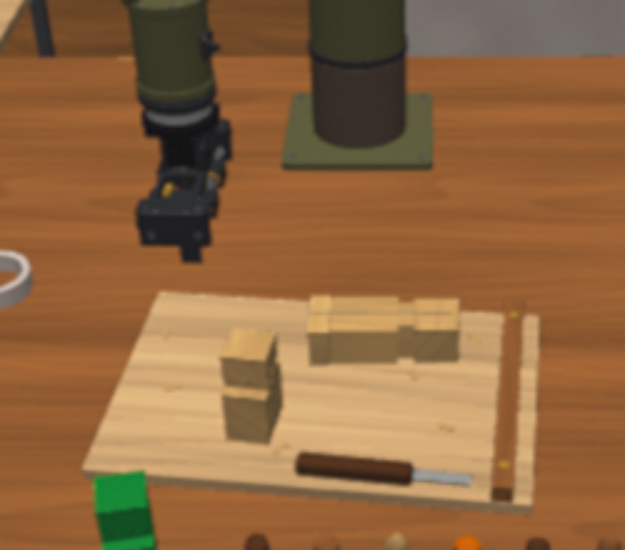

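The blank is lying flat with its head towards the stop: foot at crop x ≈ 310, head at x ≈ 460, stop at x ≈ 510. The short stands untouched. In world terms the foot end is at y ≈ -0.035 and the head at y ≈ 0.123, leaving a gap of about 48 mm. The yaw is 0 and needs to be -0.093. Next I'll turn the tool to the board's direction, go down behind the foot clear of the short, and push.

Emit:
{"api": "arm_command", "payload": {
  "increments": [
    {"claw":0.024,"dx":0.025,"dy":-0.005,"dz":0.015,"wx":0,"wy":0,"wz":0.047},
    {"claw":0.024,"dx":0.025,"dy":-0.005,"dz":0.02,"wx":0,"wy":0,"wz":0.047},
    {"claw":0.024,"dx":0.02,"dy":0,"dz":0.02,"wx":0,"wy":0,"wz":0},
    {"claw":0.024,"dx":0,"dy":0,"dz":0.02,"wx":0,"wy":0,"wz":0},
    {"claw":0.024,"dx":0,"dy":0,"dz":0,"wx":0,"wy":0,"wz":0}
  ]
}}

```text
clock: 5.25
eef_pos: [0.4981, -0.0721, 0.0791]
tool_rot: [-2.316, -2.117, 0.003]
contact_force: [-0.4, 0.2, 0.4]
finger_gap: 0.273
gripper_force: 0.0
```

Emit:
{"api": "arm_command", "payload": {
  "increments": [
    {"claw":0.024,"dx":0,"dy":0,"dz":0.015,"wx":0,"wy":0,"wz":0},
    {"claw":0.024,"dx":0,"dy":0,"dz":0.015,"wx":0,"wy":0,"wz":0},
    {"claw":0.024,"dx":0,"dy":0,"dz":0,"wx":0,"wy":0,"wz":0},
    {"claw":0.024,"dx":0,"dy":0,"dz":0,"wx":0,"wy":0,"wz":0},
    {"claw":0.024,"dx":0,"dy":0,"dz":0,"wx":0,"wy":0,"wz":0}
  ]
}}

```text
clock: 5.75
eef_pos: [0.4999, -0.0748, 0.0517]
tool_rot: [2.323, 2.114, 0.002]
contact_force: [0.6, -0.3, -0.4]
finger_gap: 0.268
gripper_force: 0.0
```

Emit:
{"api": "arm_command", "payload": {
  "increments": [
    {"claw":0.024,"dx":0.008,"dy":-0.001,"dz":0,"wx":0,"wy":0,"wz":0},
    {"claw":0.024,"dx":0.008,"dy":-0.001,"dz":0,"wx":0,"wy":0,"wz":0},
    {"claw":0.024,"dx":0.007,"dy":-0.001,"dz":0,"wx":0,"wy":0,"wz":0},
    {"claw":0.024,"dx":0.006,"dy":0,"dz":0,"wx":0,"wy":0,"wz":0},
    {"claw":0.024,"dx":0.006,"dy":0,"dz":0,"wx":0,"wy":0,"wz":0}
  ]
}}

```text
clock: 6.25
eef_pos: [0.4992, -0.0399, 0.0509]
tool_rot: [2.323, 2.114, -0.003]
contact_force: [-0.9, -2.6, 2.0]
finger_gap: 0.277
gripper_force: 1.2
```

Emit:
{"api": "arm_command", "payload": {
  "increments": [
    {"claw":0.024,"dx":0.005,"dy":0,"dz":0,"wx":0,"wy":0,"wz":0},
    {"claw":0.024,"dx":0.005,"dy":0,"dz":0,"wx":0,"wy":0,"wz":0},
    {"claw":0.024,"dx":0.005,"dy":0,"dz":0,"wx":0,"wy":0,"wz":0},
    {"claw":0.024,"dx":0.005,"dy":0,"dz":0,"wx":0,"wy":0,"wz":0},
    {"claw":0.024,"dx":0.005,"dy":0,"dz":0,"wx":0,"wy":0,"wz":0}
  ]
}}

```text
clock: 6.75
eef_pos: [0.5023, -0.0142, 0.0507]
tool_rot: [2.323, 2.114, 0.001]
contact_force: [-0.4, -1.7, -0.2]
finger_gap: 0.274
gripper_force: 0.8
```

```bash
python3 m.py b
```

```text
scene blank top 844 0.0571 [0.5169 0.0729] [0.1597 0.0696] 86.8 [[0.47769999504089355, -0.004900000058114529], [0.5472000241279602, -0.008700000122189522], [0.5561000108718872, 0.15070000290870667], [0.48660001158714294, 0.15459999442100525]]
scene short top 265 0.1142 [ 0.6186 -0.0769] [0.0559 0.0926] 62.21 [[0.5645999908447266, -0.07999999821186066], [0.6464999914169312, -0.12319999933242798], [0.6725999712944031, -0.07370000332593918], [0.5906999707221985, -0.030500000342726707]]
scene stop 651 0.0328 [0.5924 0.1555] [0.057  0.3026] 84.53 [[0.4390999972820282, 0.14159999787807465], [0.7402999997138977, 0.1128000020980835], [0.7458000183105469, 0.16949999332427979], [0.44449999928474426, 0.19830000400543213]]
top blank top 689 0.0587 [0.5155 0.0952] [0.1243 0.0624] 86.02 [[0.48010000586509705, 0.03530000150203705], [0.5424000024795532, 0.03099999949336052], [0.5509999990463257, 0.1550000011920929], [0.4887000024318695, 0.15940000116825104]]
top short top 109 0.1156 [ 0.6386 -0.085 ] [0.0463 0.0293] 86.24 [[0.6225000023841858, -0.1071000024676323], [0.6517000198364258, -0.10899999737739563], [0.6547999978065491, -0.06279999762773514], [0.6255999803543091, -0.0608999989926815]]
top stop 510 0.0346 [0.5881 0.155 ] [0.0664 0.3001] 83.86 [[0.43540000915527344, 0.1379999965429306], [0.7337999939918518, 0.10589999705553055], [0.7408999800682068, 0.17190000414848328], [0.4424999952316284, 0.20399999618530273]]
```

View pics/bc.png

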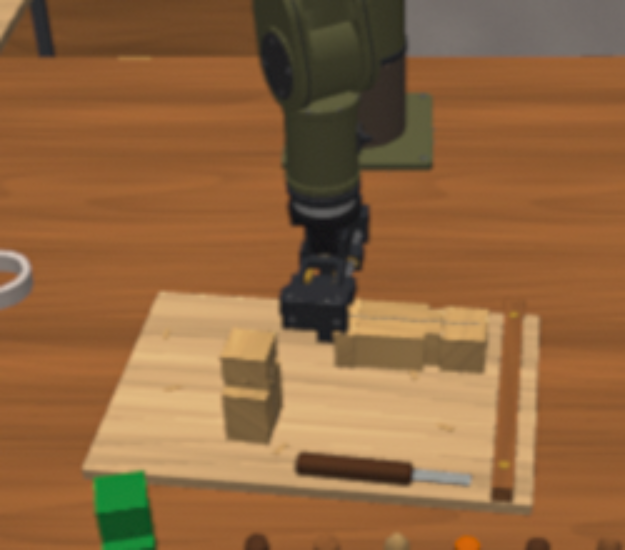

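The blank (crop 335–487) has slid to about 15 mm from the stop and is turning square to it. The short at (250,385) and the knife haven't moved. I'll push on slowly until it touches.

Emit:
{"api": "arm_command", "payload": {
  "increments": [
    {"claw":0.024,"dx":0.003,"dy":0,"dz":0,"wx":0,"wy":0,"wz":0},
    {"claw":0.024,"dx":0.003,"dy":0,"dz":0,"wx":0,"wy":0,"wz":0},
    {"claw":0.024,"dx":0.003,"dy":0,"dz":0,"wx":0,"wy":0,"wz":0},
    {"claw":0.024,"dx":0.003,"dy":0,"dz":0,"wx":0,"wy":0,"wz":0},
    {"claw":0.024,"dx":0.002,"dy":0,"dz":0,"wx":0,"wy":0,"wz":0}
  ]
}}

```text
clock: 7.35
eef_pos: [0.5033, -0.0004, 0.0507]
tool_rot: [-2.323, -2.115, -0.0]
contact_force: [-0.9, -1.0, 0.2]
finger_gap: 0.27
gripper_force: 0.4
```

Emit:
{"api": "arm_command", "payload": {
  "increments": [
    {"claw":0.024,"dx":0.001,"dy":0,"dz":0,"wx":0,"wy":0,"wz":0},
    {"claw":0.024,"dx":0.001,"dy":0,"dz":0,"wx":0,"wy":0,"wz":0},
    {"claw":0.024,"dx":0.001,"dy":0,"dz":0,"wx":0,"wy":0,"wz":0},
    {"claw":0.024,"dx":0,"dy":0,"dz":0,"wx":0,"wy":0,"wz":0},
    {"claw":0.024,"dx":0,"dy":0,"dz":0,"wx":0,"wy":0,"wz":0}
  ]
}}

```text
clock: 7.85
eef_pos: [0.5032, 0.0014, 0.0507]
tool_rot: [2.324, 2.114, -0.002]
contact_force: [-0.9, -1.8, 0.9]
finger_gap: 0.27
gripper_force: 1.5
```

Emit:
{"api": "arm_command", "payload": {
  "increments": [
    {"claw":0.024,"dx":0.001,"dy":0,"dz":0,"wx":0,"wy":0,"wz":0},
    {"claw":0.024,"dx":0.001,"dy":0,"dz":0,"wx":0,"wy":0,"wz":0},
    {"claw":0.024,"dx":0.001,"dy":0,"dz":0,"wx":0,"wy":0,"wz":0},
    {"claw":0.024,"dx":0,"dy":0,"dz":0,"wx":0,"wy":0,"wz":0},
    {"claw":0.024,"dx":0,"dy":0,"dz":0,"wx":0,"wy":0,"wz":0}
  ]
}}

```text
clock: 8.35
eef_pos: [0.503, 0.0015, 0.0507]
tool_rot: [2.325, 2.109, -0.008]
contact_force: [-0.6, -7.5, 1.0]
finger_gap: 0.274
gripper_force: 4.4
```

The force has risen to 7.5 N and motion has stopped, so the head has met the stop. I'll press a little more to seat it, then look.

Emit:
{"api": "arm_command", "payload": {
  "increments": [
    {"claw":0.024,"dx":0.001,"dy":0,"dz":0,"wx":0,"wy":0,"wz":0},
    {"claw":0.024,"dx":0.001,"dy":0,"dz":0,"wx":0,"wy":0,"wz":0},
    {"claw":0.024,"dx":0.001,"dy":0,"dz":0,"wx":0,"wy":0,"wz":0},
    {"claw":0.024,"dx":0,"dy":0,"dz":0,"wx":0,"wy":0,"wz":0},
    {"claw":0.024,"dx":0,"dy":0,"dz":0,"wx":0,"wy":0,"wz":0}
  ]
}}

```text
clock: 8.85
eef_pos: [0.5028, 0.0016, 0.0508]
tool_rot: [2.326, 2.105, -0.014]
contact_force: [-1.4, -14.2, 2.3]
finger_gap: 0.274
gripper_force: 7.0
```

```bash
python3 m.py d | grep blank
```

```text
scene blank top 822 0.0573 [0.5179 0.0891] [0.1593 0.069 ] 85.64 [[0.477400004863739, 0.012299999594688416], [0.5461999773979187, 0.007000000216066837], [0.5583000183105469, 0.16580000519752502], [0.4894999861717224, 0.17110000550746918]]
top blank top 629 0.0588 [0.5179 0.1138] [0.1167 0.0612] 83.72 [[0.4810999929904938, 0.05909999832510948], [0.5419999957084656, 0.052400000393390656], [0.5547000169754028, 0.16840000450611115], [0.49390000104904175, 0.17509999871253967]]
```

The blank's measured yaw is -0.076 from the scene camera and -0.11 from the top camera. The board's is about -0.094, so it is square within measurement error. Now backing off straight and going up.

Emit:
{"api": "arm_command", "payload": {
  "increments": [
    {"claw":0.024,"dx":-0.006,"dy":0,"dz":0,"wx":0,"wy":0,"wz":0},
    {"claw":0.024,"dx":-0.01,"dy":0,"dz":0,"wx":0,"wy":0,"wz":0},
    {"claw":0.024,"dx":-0.01,"dy":-0.002,"dz":0,"wx":0,"wy":0,"wz":0},
    {"claw":0.024,"dx":0,"dy":0,"dz":-0.015,"wx":0,"wy":0,"wz":0},
    {"claw":0.024,"dx":0,"dy":0,"dz":-0.03,"wx":0,"wy":0,"wz":0}
  ]
}}

```text
clock: 9.45
eef_pos: [0.4983, -0.0178, 0.0948]
tool_rot: [-2.321, -2.113, 0.004]
contact_force: [0.2, -0.4, 1.5]
finger_gap: 0.272
gripper_force: 0.0
```

Emit:
{"api": "arm_command", "payload": {
  "increments": [
    {"claw":0.024,"dx":0,"dy":0,"dz":-0.04,"wx":0,"wy":0,"wz":0},
    {"claw":0.024,"dx":0,"dy":0,"dz":-0.04,"wx":0,"wy":0,"wz":0},
    {"claw":0.024,"dx":-0.03,"dy":0,"dz":-0.03,"wx":0,"wy":0,"wz":0},
    {"claw":0.024,"dx":-0.04,"dy":0,"dz":0,"wx":0,"wy":0,"wz":0},
    {"claw":0.024,"dx":-0.04,"dy":0,"dz":0,"wx":0,"wy":0,"wz":0}
  ]
}}

```text
clock: 9.95
eef_pos: [0.4899, -0.128, 0.2071]
tool_rot: [2.319, 2.115, 0.004]
contact_force: [1.5, -0.7, -0.1]
finger_gap: 0.27
gripper_force: 0.0
```

Emit:
{"api": "arm_command", "payload": {
  "increments": [
    {"claw":0.024,"dx":-0.04,"dy":0,"dz":0,"wx":0,"wy":0,"wz":0},
    {"claw":0.024,"dx":-0.04,"dy":0,"dz":0,"wx":0,"wy":0,"wz":0},
    {"claw":0.024,"dx":0,"dy":0,"dz":0,"wx":0,"wy":0,"wz":0},
    {"claw":0.024,"dx":0,"dy":0,"dz":0,"wx":0,"wy":0,"wz":0},
    {"claw":0.024,"dx":0,"dy":0,"dz":0,"wx":0,"wy":0,"wz":0}
  ]
}}

```text
clock: 10.45
eef_pos: [0.4821, -0.2052, 0.2058]
tool_rot: [-2.321, -2.117, -0.002]
contact_force: [0.4, 0.1, -0.5]
finger_gap: 0.274
gripper_force: 0.0
```

```bash
python3 m.py e; python3 -c "
import cv2;a=cv2.imread('pics/etop.png')[195:325,235:415];cv2.imwrite('pics/et.png',cv2.resize(a,None,fx=4,fy=4,interpolation=2))"
```

```text
scene blank top 912 0.0571 [0.5181 0.0889] [0.1597 0.0714] 85.38 [[0.47600001096725464, 0.012199999764561653], [0.5472000241279602, 0.006399999838322401], [0.5601000189781189, 0.1656000018119812], [0.48890000581741333, 0.17139999568462372]]
scene short top 260 0.1143 [ 0.6336 -0.0853] [0.0459 0.0525] 83.19 [[0.6047999858856201, -0.10499999672174454], [0.6568999886512756, -0.1111999973654747], [0.6624000072479248, -0.06560000032186508], [0.6103000044822693, -0.059300001710653305]]
scene stop 651 0.0327 [0.5925 0.1555] [0.0571 0.3025] 84.52 [[0.4392000138759613, 0.14149999618530273], [0.7402999997138977, 0.11270000040531158], [0.7458000183105469, 0.16949999332427979], [0.4447000026702881, 0.19830000400543213]]
top blank top 924 0.0588 [0.5146 0.0916] [0.1608 0.0657] 84.82 [[0.4745999872684479, 0.014600000344216824], [0.5400999784469604, 0.00860000029206276], [0.5546000003814697, 0.16869999468326569], [0.48910000920295715, 0.17470000684261322]]
top short top 210 0.1161 [ 0.6303 -0.0832] [0.0447 0.0492] 80.37 [[0.6022999882698059, -0.10109999775886536], [0.6507999897003174, -0.10930000245571136], [0.65829998254776, -0.06520000100135803], [0.6097999811172485, -0.05700000002980232]]
top stop 488 0.0346 [0.5885 0.155 ] [0.0639 0.3004] 84.47 [[0.4359999895095825, 0.13770000636577606], [0.7350000143051147, 0.10869999974966049], [0.741100013256073, 0.17239999771118164], [0.44209998846054077, 0.2012999951839447]]
```

View pics/et.png

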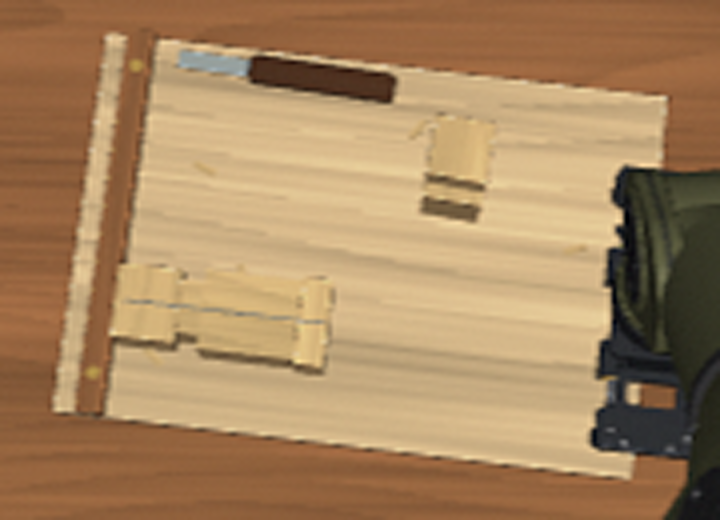

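View pics/ec.png

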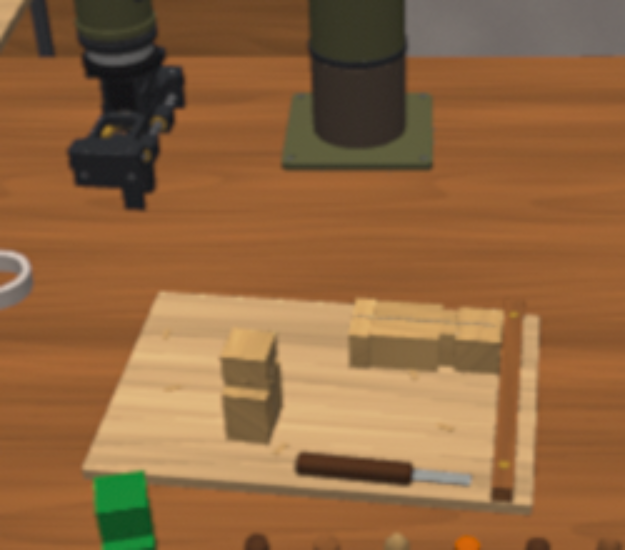

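Both views show the head end flush against the stop (top crop x ≈ 115–120, scene crop x ≈ 500). The blank's angle is 84.8–85.4° against 84.5° for the stop. The short is standing, the knife hasn't moved, and the arm is clear.

```bash
python3 -c "
from station import finish_job
print(finish_job())"
```

```text
the job is handed in; nothing more can be done
None
```

The taller blank was tipped over towards the stop and pushed along the board until its head end rested against it, square to within about 1°; the short was left standing, the knife unmoved, the arm clear, and the job handed in at about 10.6 s.

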